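Uncap a tilted grease nipple and charge it with the push gun

TASK

Grease the bearing: pull the dust cap off the leaning grease nipple and hang it by its eye on the upright post, so that it rests there by itself. Then take the grease gun out of its wooden holder, push its nozzle squarely onto the nipple, in line with it, until it snaps between the jaws and the nipple is pressed fully in, and finish while still holding the gun pressed there against the spring. Leave the other things on the table where they are.

Things in the scene. Friction and masses are not known exactly. Their poses are not given: they have to be found in the camera images.
- bearing: fixed grey pillow-block bearing, 60 x 150 mm foot, shaft stubs along its y, housing 79 mm high; origin at the centre of its underside, z up. A round boss leans 0.45 rad from vertical towards its own -x (roughly towards the robot) and carries the fitting
- fitting: steel grease fitting on the end of the boss. Origin on the nipple's axis, z outward along that axis (0.45 rad from vertical), y as the bearing's y. Round face, radius 24 mm, at z = 2 mm: the gun's nozzle ends against it. In its middle stands the brass nipple, 10 mm diameter, tapered tip at z = 20 mm when free. Nothing of the fitting is higher than z = 25 mm
- nipple (a joint): how far the sprung nipple is pressed in along its axis: 0 free, 0.008 m fully in (spring 3 N at first touch, 14 N fully in). Pushing the gun on takes some 6 to 11 N; the push drops when the nozzle's bead has snapped past the jaws' rollers, about 5 mm in, and rises steeply once the mouth meets the fitting's face. Let go, the spring pushes the gun back off
- cap: black loose dust cap, about 50 g, sitting loosely over the nipple on the fitting's face at the start (leaning up to 0.15 rad). Origin: centre of its open lower end, z along its axis away from the nipple. Sleeve of 18 mm diameter (bore 11.6 mm) to z = 30 mm, round grip head of 24 mm diameter from z = 30 to 56 mm; the eye stands out on its -x side. Pulled along its axis it is clear after 25 mm
- cap_eye (a point): centre of the cap's eye: at [-27, 0, 36] mm in the cap's frame. The eye is a ring 21 mm outside, with a hole of 13 mm diameter parallel to the cap's z, 12 mm high (z = 30 to 42 mm)
- post: fixed steel post on a round foot (60 mm diameter, 8 mm high); origin at the centre of its underside, z up. The post is 9 mm in diameter with a tapered tip, top at z = 88 mm; a collar of 20 mm diameter, upper face at z = 56 mm, carries the eye. Stands left or right of the bearing
- holder: fixed wooden block 62 x 62 x 55 mm with an upright through hole of 33 mm diameter, in which the grease gun stands; origin at the centre of its underside. Stands on the other side of the bearing
- gun: push-type grease gun, round, metal, 108 mm long, about 0.22 kg, standing nozzle down in the holder; origin at the centre of its nozzle's mouth, z along its axis to the rear. Hand guard of 42 mm diameter from z = 50 to 56 mm rests on the holder's top; above it the round grip of 28 mm diameter up to z = 104 mm. Fully home its mouth stands on the fitting's face (z = 2 mm there)
- bundle: bystander: bundle of four wood slices tied with twine, 51 x 76 x 51 mm, origin at the centre of its underside
- marker: bystander: black and white marker pen lying flat, 16 x 150 x 16 mm
- slice: bystander: oval wood slice lying flat, 47 x 70 x 12 mm
- phone: bystander: phone lying flat, 81 x 168 x 10 mm
- jaws (a point): midway between the fitting's two sprung jaws, on the nipple's axis at z = 21.5 mm in the fitting's frame. The jaws stand at y = +13 and -13 mm, each with a roller of 6 mm diameter (20 mm clear between them when shut); each spreads up to 5 mm against 4 to 9 N
- gun_bead (a point): centre of the gun's bead (26 mm diameter), 16 mm from the mouth, that snaps past the jaws' rollers. The nozzle's tip is 19 mm in diameter with a bore of 14 mm diameter and 10 mm depth that goes over the nipple; the gun's body is 28 mm in diameter from 36 mm behind the mouth
Not all that is in view belongs to the job. Leave any blue look-alike of the gun alone.

How it is judged (in metres and radians):
On the way, in this order (a step that is already met when the one before it is completed fails the run):
1. the cap hangs by its eye on the post, let go (z of cap_eye in the frame of post between 0.054 and 0.078 m and horizontal distance between cap_eye and post below 0.009 m and angle between cap's own z axis and vertical below 0.7 rad and linear speed of cap below 0.03 m/s and contact force between cap and the arm below 0.05 N and contact force between cap and the fingers below 0.05 N), for 0.3 s.
2. the gun is snapped onto the nipple, square and fully pressed in (distance between gun and fitting below 0.007 m and angle between the z axis of gun and the z axis of fitting, either way round below 0.1 rad and value of joint nipple above 0.0065 m), for 0.2 s.
At the end, for the whole second after the job is handed in: Cap hung: eye centre within 9 mm of the post's axis, 54 to 78 mm up the post, cap at rest, lean under 0.7 rad, untouched. Gun held by the fingers on the nipple: mouth within 7 mm of the fitting's origin, axes within 0.1 rad, nipple in by more than 6.5 mm (all of step 1 and all of step 2 and linear speed of gun below 0.02 m/s and contact force between the fingers and gun above 2 N); the arm keeps its last pose, push and grip.
It fails at once if a bystander (bundle, marker, slice or phone) is pushed more than 40 mm away (distance of any of bundle, marker, slice, phone from where it was at the start of the episode above 0.04 m).
It also fails if it takes over 48 s, if anything falls off the work surface, if the arm or the gripper's body presses on something with over 40 N, if the wrist force passes 120 N, or if a joint passes its speed limit or range.

ROBOT

A 6-joint arm with a two-finger parallel gripper is mounted at the origin on the work surface; the furniture and walls round the work are solid. World frame = base frame: x ahead of the robot, y to its left, z up, the work surface at z = 0. Lengths are in mm, angles in rad, forces in N, time in s.
With the tool pointing down it reaches from about 400 to 925 mm from the base axis. Payload 12.5 kg.
Tool frame: the origin (TCP) lies midway between the tips of the shut fingers; the grasp point (between the pads) lies 19 mm behind it; z points along the fingers, y is the line along which they close (so a half turn about z gives the same grasp; the last joint's range is limited). The gripper opens to 95 mm and grips with 3 to 60 N. Pads are 20 mm wide; open, the fingers measure 119 mm over their backs; the gripper's body (75 mm by 180 mm) begins 59 mm behind the grasp point.
Start: joints at [-1.229, 0.491, 1.559, -0, 1.092, -0.106], TCP at [270.639, -563.384, 214.661] pointing down, gripper open.
Joint ranges: [-3.1, 3.1], [-0.84, 2.19], [0.05, 2.79], [-1.13, 4.28], [0.06, 2.93], [-2.69, 2.69]. Speed limits (rad/s): [2.22, 2.22, 2.79, 3.14, 3.14, 3.14].

INTERFACE

Orientations are given as [roll, pitch, yaw] about the fixed x, y, z axes, in that order (R = Rz(yaw) Ry(pitch) Rx(roll)).
In Python, from cell import state, read_camera, camera_info, env gives the robot as it stands.
- The arm moves only by the tool move_arm, never from a script. Its argument "commands" is a list of rows, each a list of 3 entries, a list of its own where there are three numbers: the shift along the world's x, y, z in cm, then the turn, a rotation vector about the world's x, y, z in degrees, then the opening, from 0 (shut) to 1 (fully open). A call has 1 to 10 rows; each row shifts and turns the commanded pose from where the row before left it; what a row does not reach is not made up. A row lasts 1/10 s, in which the tool goes at most 50 mm and 8.59 degrees, less where a joint would pass 70% of its speed; a pose out of reach is approached as far as the arm can. A call with a gripper value outside its range is refused whole. The fingers move at their own pace and stop on an object; the grip force is fixed at half the most. Time passes only in rows, so rows that do not move let the fingers close. It gives the time, the measured TCP pose, the force, the opening and the grip force at its end, in the units of the state.
- state(): the state, without advancing time (a new reading comes with each control period).
- read_camera(name): name is "side" or "top"; returns the picture (480x640x3 uint8, blue, green, red); there is no depth.
- camera_info(name): a dict with "K" (3x3 intrinsics, pixels), "k1" (the pictures are not rectified: a ray, as slopes to the right and down, at radius r is drawn at 1 + k1 r^2 times it, then the intrinsics apply), "cam_to_world" (4x4, takes a point from camera to world coordinates). Camera axes: x right, y down, z forward; pixel columns grow to the right and rows downward; lengths in mm; the calibration is good to about 2 mm. A picture is of the moment at which its call begins. camera_info takes no time and is no camera call.
- env.job_done(): hands the job in; it is judged then, once.
The state is a dict: "t": time; "joints": joint angles; "qvel": joint speeds; "tau": joint torques, N m; "eef_pos": TCP position; "tcp_rot": TCP orientation; "ft_force": force on the tool from outside, world axes, zero at the start; "moment": the same for the moment, N m; "opening": opening from 0.0 (shut) to 1.0 (fully open); "grip_force": force on a finger pad.
Only numpy, scipy, OpenCV 4.12 (cv2) and the standard library are available. Lean on these libraries where they do the work, as an engineer would, in place of code of your own. Each camera call takes 0.05 s, during which the arm holds its last target. There are 200 camera calls.

## Working session

There is one attempt and no reset: what is moved stays moved. The work goes in short steps, Python scripts to look and compute and a tool call to move; the robot and the scene stay as the last step left them, time stands still between calls to the robot, and variables do not carry over. Pictures are saved under pics/ and viewed, at most 10 in all, crops included, and the job is handed in when it is done.

Besides the shell and the picture viewer there is one more tool, called after "Call:" by a JSON object that holds its "method" and its "body". move_arm: Moves the arm, as the interface text tells. Its arguments: {"type":"object","properties":{"commands":{"type":"array"}},"required":["commands"]}

```bash
mkdir -p pics; ls
cat > h.py <<'E'
import numpy as np,cv2
from cell import state,read_camera,camera_info,env
from scipy.spatial.transform import Rotation as Ro
def ray(n,u,v):
    c=camera_info(n);K=np.array(c["K"]);T=np.array(c["cam_to_world"]);k=c["k1"]
    d=np.array([(u-K[0,2])/K[0,0],(v-K[1,2])/K[1,1]]);s=d.copy()
    for _ in range(20): s=d/(1+k*(s@s))
    return T[:3,3],T[:3,:3]@np.array([s[0],s[1],1])
def onz(n,u,v,z):
    o,d=ray(n,u,v);return o+d*(z-o[2])/d[2]
def tri(a,b):
    (o,d),(p,e)=ray("top",*a),ray("side",*b)
    d=d/np.linalg.norm(d);e=e/np.linalg.norm(e)
    s=np.linalg.lstsq(np.c_[d,-e],p-o,rcond=None)[0]
    x=o+d*s[0];y=p+e*s[1];return (x+y)/2,np.linalg.norm(x-y)
def proj(n,P):
    c=camera_info(n);K=np.array(c["K"]);T=np.array(c["cam_to_world"]);k=c["k1"]
    q=T[:3,:3].T@(np.array(P,float)-T[:3,3]);s=q[:2]/q[2];s=s*(1+k*(s@s))
    return K[0,0]*s[0]+K[0,2],K[1,1]*s[1]+K[1,2]
E
python3 - <<'E'
from h import *
for n in("top","side"):
    cv2.imwrite(f"pics/{n}0.png",read_camera(n));c=camera_info(n);print(n,c)
print(state())
E
```

```text
pics
top {'K': array([[541.31708704,   0.        , 315.63870409],
       [  0.        , 541.31708704, 245.7789735 ],
       [  0.        ,   0.        ,   1.        ]]), 'k1': -0.08336051323305753, 'cam_to_world': array([[ 4.32496740e-03, -9.95266090e-01,  9.70912228e-02,
         4.14528277e+02],
       [-9.99734180e-01, -6.50224678e-03, -2.21198985e-02,
         5.36159396e+01],
       [ 2.26464960e-02, -9.69697461e-02, -9.95029650e-01,
         1.09842778e+03],
       [ 0.00000000e+00,  0.00000000e+00,  0.00000000e+00,
         1.00000000e+00]])}
side {'K': array([[569.55193885,   0.        , 319.21376904],
       [  0.        , 569.55193885, 233.71865091],
       [  0.        ,   0.        ,   1.        ]]), 'k1': -0.03432230475408429, 'cam_to_world': array([[ 9.99596189e-01, -1.45901997e-02,  2.43841186e-02,
         4.94649624e+02],
       [-2.83642396e-02, -4.60630704e-01,  8.87138560e-01,
        -9.51423765e+02],
       [-1.71145501e-03, -8.87471960e-01, -4.60858536e-01,
         6.20463765e+02],
       [ 0.00000000e+00,  0.00000000e+00,  0.00000000e+00,
         1.00000000e+00]])}
{'t': 0.1, 'joints': array([-1.22857744e+00,  4.91490124e-01,  1.55941414e+00,  2.73777608e-05,
        1.09171042e+00, -1.05606405e-01]), 'qvel': array([ 0.00027621, -0.00210738, -0.00149636, -0.00031238,  0.00124046,
       -0.00203799]), 'tau': array([ 3.66391323e-04, -6.13625693e+01, -2.58604252e+01,  6.93330145e-02,
        4.70270554e-02, -5.29893202e-05]), 'eef_pos': array([ 270.57424351, -563.14062991,  214.11705026]), 'tcp_rot': array([-3.14057888e+00, -1.31879678e-04,  4.47812589e-01]), 'ft_force': array([0.11629158, 0.68698959, 0.11745648]), 'moment': array([-0.01762149,  0.04121066,  0.01743284]), 'grip_force': 0.0, 'opening': 0.9986546191453926}
```

View pics/top0.png

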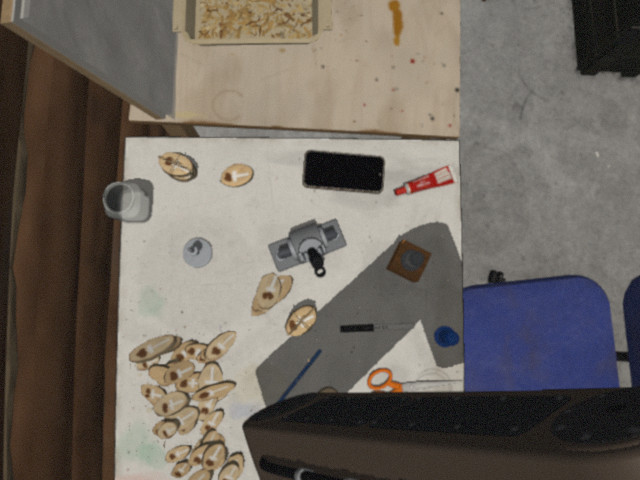

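View pics/side0.png

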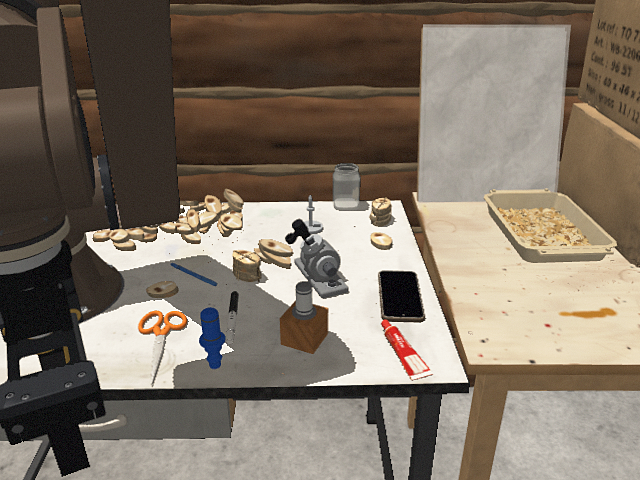

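The top view shows the post at (197,250), the bearing with the black cap at (315,255), and the wooden holder at (410,260). The gun candidates are the grey one standing in the holder (top 411,258; side 303,300) and the blue one (top 446,336; side 212,338). The grey one in the holder fits the description, so I'll confirm it in an enlarged crop.

Run:
```python
from h import *
a=cv2.imread("pics/top0.png")[205:295,170:440];b=cv2.imread("pics/side0.png")[185:365,200:360]
A=cv2.resize(a,None,fx=2.96,fy=2.96,interpolation=cv2.INTER_CUBIC)
B=cv2.resize(b[10:90,60:160],None,fx=4,fy=4,interpolation=cv2.INTER_CUBIC) # origin 260,195
C=cv2.resize(b[90:170,60:160],None,fx=4,fy=4,interpolation=cv2.INTER_CUBIC) # origin 260,275
o=np.zeros((600,800,3),np.uint8);o[:266,:799]=A[:266,:799];o[270:590,:400]=B;o[270:590,400:]=C
cv2.imwrite("pics/c0.png",o)
```

```text
(no output)
```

View pics/c0.png

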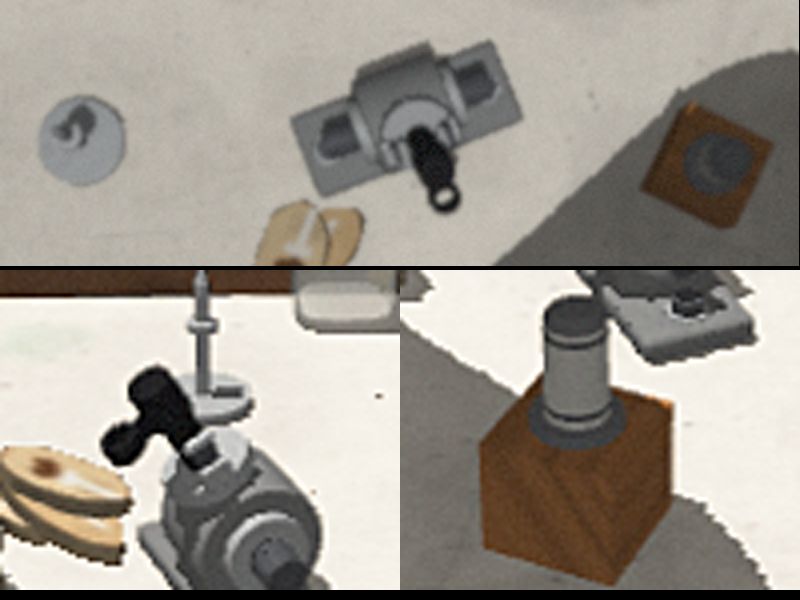

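The crop shows the grey gun standing in the wooden holder, guard on top, with its rear end at side (404,287). The black cap is on the leaning nipple with its eye at top (320,271) / side (291,239). The post's tip is at side (311,196).

Run:
```python
from h import *
np.set_printoptions(precision=1,suppress=True)
T=lambda x,y:(170+x/2.96,205+y/2.96); S=lambda x,y:(260+x/4,195+(y-270)/4); S2=lambda x,y:(260+(x-400)/4,275+(y-270)/4)
P=onz("top",*T(83,140),6);print("post foot",P)
for z in(56,88):print(z,"side pred",proj("side",[P[0],P[1],z]))
print("tip/collar meas",S(203,272),S(203,325),"foot top c",S(210,395),onz("side",*S(203,325),56),onz("side",*S(210,397),8))
print("top collar pred",proj("top",[P[0],P[1],56]))
c=[onz("top",*T(*p),12) for p in((290,117),(492,42),(522,118),(320,195))]
print(c,sum(c)/4);
for a,b in((1,0),(2,3),(0,3),(1,2)):d=c[b]-c[a];print(np.linalg.norm(d),np.degrees(np.arctan2(d[1],d[0])))
print("eye",tri(T(444,196),S(123,445)))
print("headtop",tri(T(436,173),S(148,382)))
print("gun rear top",onz("top",*T(722,160),113),"side",onz("side",*S2(576,316),113), "guard top",onz("top",*T(718,166),61),onz("side",*S2(577,425),61))
h=[onz("top",*T(*p),55) for p in((690,102),(773,145),(725,229),(641,188))];print("holder",h,sum(h)/4)
```

```text
post foot [506.3 267.3   6. ]
56 side pred (np.float64(309.8988614626608), np.float64(207.98611605039076))
88 side pred (np.float64(309.7726249493387), np.float64(195.51422817405273))
tip/collar meas (310.75, 195.5) (310.75, 208.75) foot top c (312.5, 226.25) [508.3 263.   56. ] [512.  264.2   8. ]
top collar pred (np.float64(193.05066832895906), np.float64(250.0970865009513))
[array([522.4, 125.5,  12. ]), array([575. , -12.1,  12. ]), array([522.8, -32.6,  12. ]), array([469.5, 104.5,  12. ])] [522.4  46.4  12. ]
147.30139317993715 110.91167223663236
147.15392691740513 111.25236961417826
56.9893793821401 -158.39447487554094
56.11278465547025 -158.53687581975103
eye (array([465.5,  23.3, 104. ]), np.float64(1.694849944651079))
headtop (array([477.9,  29.1, 134.9]), np.float64(2.074443274324487))
gun rear top [ 487.3 -149.1  113. ] side [ 491.2 -161.7  113. ] guard top [ 487.2 -157.1   61. ] [ 490.9 -165.1   61. ]
holder [array([ 529.8, -140.2,   55. ]), array([ 501.7, -195.1,   55. ]), array([ 446.3, -162.4,   55. ]), array([ 473. , -107.2,   55. ])] [ 487.7 -151.2   55. ]
```

```bash
cat >> h.py <<'E'
np.set_printoptions(precision=2,suppress=True)
yaw=np.radians(21.3);xb=np.array([np.cos(yaw),np.sin(yaw),0]);yb=np.array([-np.sin(yaw),np.cos(yaw),0]);Z=np.array([0,0,1.])
zf=-np.sin(.45)*xb+np.cos(.45)*Z; xf=np.cross(yb,zf)
RT=np.c_[xf,-yb,-zf]
def down(y): return (Ro.from_euler('z',y)*Ro.from_euler('x',np.pi)).as_matrix()
def delta(p,R):
    s=state();C=Ro.from_euler('xyz',s["tcp_rot"])
    print("shift cm",(np.array(p)-s["eef_pos"])/10,"turn deg",np.degrees((Ro.from_matrix(R)*C.inv()).as_rotvec()),"t",s["t"],"F",s["ft_force"],"open",s["opening"],s["grip_force"])
E
python3 - <<'E'
from h import *
print(zf,xf)
delta(np.array([489.9,33.3,110])+80*zf,RT)
print("gun",tri((170+722/2.96,205+160/2.96),(260+176/4,275+50/4)))
E
```

```text
[-0.41 -0.16  0.9 ] [0.84 0.33 0.43]
shift cm [18.69 58.38 -3.21] turn deg [ 10.22 -23.67  -4.3 ] t 0.1 F [0.12 0.69 0.12] open 0.9986546191453926 0.0
gun (array([ 489.58, -150.88,  103.95]), np.float64(3.1220263668604598))
```

Call:
{"method": "move_arm", "body": {"commands": [[[1.5,4.5,0],[0,0,0],1],[[1.5,4.5,0],[0,0,0],1],[[1.5,4.5,0],[0,0,0],1],[[1.5,4.5,0],[0,0,0],1],[[1.5,4.5,0],[0,0,0],1],[[1.5,4.5,0],[0,0,0],1],[[1.5,4.5,0],[0,0,0],1],[[1.5,4.5,0],[0,0,0],1],[[1.5,4.5,0],[0,0,0],1],[[1.5,4.5,0],[0,0,0],1]]}}

```text
t: 1.1
eef_pos: [420.8, -111.5, 214.7]
tcp_rot: [3.141, -0.0, 0.448]
ft_force: [0.0, -1.1, -0.2]
opening: 1.001
grip_force: 0.0
```

Call:
{"method": "move_arm", "body": {"commands": [[[0.9,3.3,0],[2.55,-5.9,-1.1],0.6],[[0.9,3.3,0],[2.55,-5.9,-1.1],0.6],[[0.9,3.3,-1.5],[2.55,-5.9,-1.1],0.6],[[0.9,3.3,-1.5],[2.55,-5.9,-1.1],0.6],[[0,0,0],[0,0,0],0.6],[[0,0,0],[0,0,0],0.6]]}}

```text
t: 1.7
eef_pos: [455.5, 12.5, 188.4]
tcp_rot: [-3.139, -0.424, 0.38]
ft_force: [0.1, 0.1, 0.7]
opening: 0.606
grip_force: 0.0
```

Run:
```python
from h import *
delta(np.array([489.9,33.3,110])+80*zf,RT)
a=read_camera("top")[200:300,260:380];b=read_camera("side")[180:280,250:370]
o=np.hstack([cv2.resize(x,(400,333),interpolation=cv2.INTER_CUBIC) for x in(a,b)]);cv2.imwrite("pics/c1.png",o)
s=state();R=Ro.from_euler('xyz',s["tcp_rot"]).as_matrix();t=s["eef_pos"]
for d in(0,40,80):print(proj("top",t+d*R[:,2]),proj("side",t+d*R[:,2]))
```

```text
shift cm [ 0.2   0.82 -0.64] turn deg [ 0.42 -1.41 -0.52] t 1.7 F [0.14 0.15 0.71] open 0.6061922780004887 0.0
(np.float64(328.3563899700837), np.float64(273.69372547608054)) (np.float64(284.0673121900377), np.float64(201.17668768664714))
(np.float64(323.8982735192533), np.float64(265.86604500316923)) (np.float64(292.86304101326994), np.float64(217.35750980848113))
(np.float64(319.7791973310097), np.float64(258.6334309936217)) (np.float64(301.2996233312869), np.float64(232.87547040336335))
```

View pics/c1.png

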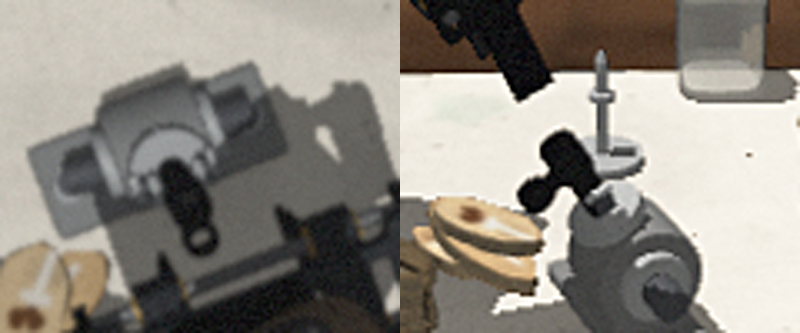

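The cap sits between the open fingers: head at about top crop (185,190), eye at (200,240), and the tool axis matches the cap's lean. I'll correct the small offset, descend along the axis and grip.

Call:
{"method": "move_arm", "body": {"commands": [[[0.2,0.8,-0.6],[0.4,-1.4,-0.5],0.6],[[0.8,0.3,-1.8],[0,0,0],0.6],[[0.8,0.3,-1.8],[0,0,0],0.6],[[0.8,0.3,-1.8],[0,0,0],0.6],[[0.8,0.35,-1.8],[0,0,0],0.6],[[0,0,0],[0,0,0],0.6]]}}

```text
t: 2.4
eef_pos: [490.4, 32.9, 109.1]
tcp_rot: [-3.14, -0.451, 0.37]
ft_force: [0.5, 1.2, 0.5]
opening: 0.603
grip_force: 0.0
```

Run:
```python
from h import *
delta(np.array([489.9,33.3,110]),RT)
```

```text
shift cm [-0.05  0.04  0.09] turn deg [-0.09  0.01  0.07] t 2.4 F [0.51 1.17 0.53] open 0.6029041522397569 0.0
```

Call:
{"method": "move_arm", "body": {"commands": [[[0,0,0],[0,0,0],0],[[0,0,0],[0,0,0],0],[[0,0,0],[0,0,0],0],[[0,0,0],[0,0,0],0],[[0,0,0],[0,0,0],0],[[0,0,0],[0,0,0],0]]}}

```text
t: 3.0
eef_pos: [489.7, 33.2, 110.8]
tcp_rot: [3.141, -0.453, 0.37]
ft_force: [-1.2, -0.5, 4.2]
opening: 0.244
grip_force: 30.0
```

Call:
{"method": "move_arm", "body": {"commands": [[[-0.4,-0.15,0.9],[0,0,0],0],[[-0.8,-0.3,1.8],[0,0,0],0],[[-0.8,-0.3,1.8],[0,0,0],0],[[-0.8,-0.3,1.8],[0,0,0],0],[[0.8,3.5,0.5],[-2.34,6,0],0],[[1.1,4,0],[-2.34,6,0],0],[[1.1,4,0],[-2.34,6,0],0],[[1.1,4,0],[-2.34,6,0],0],[[1.1,4,0],[0,0,0],0],[[1.1,4,0],[0,0,0],0]]}}

```text
t: 4.0
eef_pos: [510.6, 208.4, 174.2]
tcp_rot: [-3.105, -0.173, 0.376]
ft_force: [-0.1, 0.4, -0.9]
opening: 0.249
grip_force: 30.0
```

Call:
{"method": "move_arm", "body": {"commands": [[[0.7,2,0],[0,0,0],0],[[0,0,0],[0,0,0],0],[[0,0,0],[0,0,0],0]]}}

```text
t: 4.3
eef_pos: [516.6, 226.5, 173.9]
tcp_rot: [-3.105, -0.173, 0.377]
ft_force: [-0.3, -0.3, -1.0]
opening: 0.247
grip_force: 30.0
```

Run:
```python
from h import *
delta([532.7,275.3,140],down(.372))
t=read_camera("top");b=read_camera("side")
a=t[210:290,130:250];b1=b[150:250,250:400]
o=np.hstack([cv2.resize(x,None,fx=k,fy=k,interpolation=cv2.INTER_CUBIC)[:320] for x,k in((a,3.3),(b1,2.6))])if 0 else None
A=cv2.resize(a,(396,264),interpolation=cv2.INTER_CUBIC);B=cv2.resize(b1,(396,264),interpolation=cv2.INTER_CUBIC)
C=cv2.resize(t[205:285,260:380],(396,264),interpolation=cv2.INTER_CUBIC);D=cv2.resize(b[195:275,270:390],(396,264),interpolation=cv2.INTER_CUBIC)
cv2.imwrite("pics/c2.png",np.vstack([np.hstack([A,B]),np.hstack([C,D])]))
cv2.imwrite("pics/t2.png",t);cv2.imwrite("pics/s2.png",b)
s=state();R=Ro.from_euler('xyz',s["tcp_rot"]).as_matrix();e=s["eef_pos"]-27*R[:,0]-7*R[:,2]
print("eye pred",e,proj("top",e),proj("side",e))
```

```text
shift cm [ 1.61  4.88 -3.39] turn deg [-5.57  8.44 -0.46] t 4.3 F [-0.3  -0.28 -0.95] open 0.24679923939734585 29.999796152114868
eye pred [491.03 215.25 176.45] (np.float64(208.96567746349825), np.float64(252.92936404736068)) (np.float64(302.705179435468), np.float64(167.90378696836467))
```

View pics/c2.png

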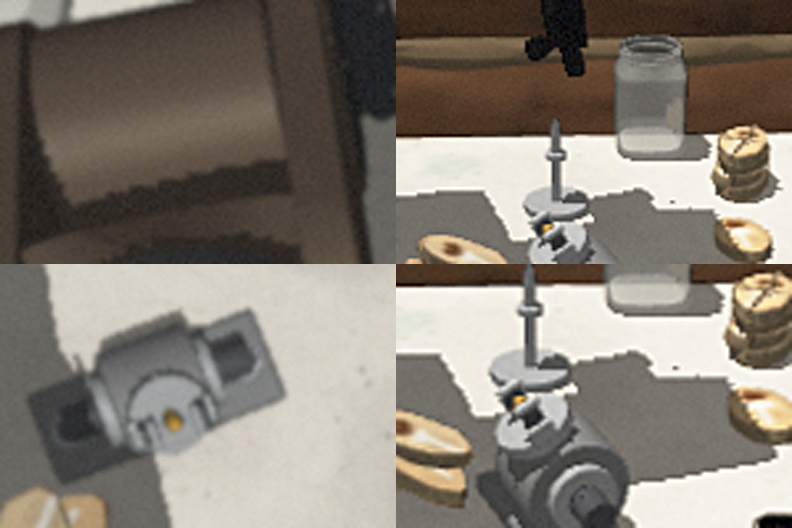

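The cap is off with its eye free in the gripper (side ≈(304,168)). The bare brass nipple tip shows at top (313,252) / side (307,236). The top view of the eye is hidden by the arm, so I'll finish the turn and then check against the post from the side.

Call:
{"method": "move_arm", "body": {"commands": [[[0.4,1.2,0],[-1.4,2.1,-0.1],0],[[0.4,1.2,0],[-1.4,2.1,-0.1],0],[[0.4,1.2,-1],[-1.4,2.1,-0.1],0],[[0.4,1.3,-1.4],[-1.4,2.1,-0.1],0],[[0,0,0],[0,0,0],0],[[0,0,0],[0,0,0],0]]}}

```text
t: 5.0
eef_pos: [533.0, 274.7, 150.2]
tcp_rot: [3.141, -0.001, 0.372]
ft_force: [-0.0, -0.0, -0.6]
opening: 0.247
grip_force: 30.0
```

Run:
```python
from h import *
delta([532.7,275.3,140],down(.372))
b=read_camera("side");cv2.imwrite("pics/s3.png",b)
t0=cv2.imread("pics/top0.png");t2=cv2.imread("pics/t2.png");s2=cv2.imread("pics/s2.png")
# post foot in top0: grey vs paper
g=t0[225:280,175:222].astype(int);m=((g.max(2)<205)).astype(np.uint8)
m=cv2.morphologyEx(m,cv2.MORPH_OPEN,np.ones((3,3)));n,l,st,c=cv2.connectedComponentsWithStats(m)
i=1+st[1:,4].argmax();cc=cv2.findContours((l==i).astype(np.uint8),0,2)[0][0];(x,y),r=cv2.minEnclosingCircle(cc);print("foot",x+175,y+225,r,st[i],onz("top",x+175.,y+225.,6))
for n,im in(("t",t2[205:290,260:380]),("s",s2[200:275,270:390])):
    h=cv2.cvtColor(im,cv2.COLOR_BGR2HSV);q=(h[...,0]>12)&(h[...,0]<30)&(h[...,1]>150);v,u=np.nonzero(q);print(n,list(zip(u,v))[:25],u.mean()+260+10*(n=="s"),v.mean()+(205 if n=="t" else 200))
s=state();R=Ro.from_euler('xyz',s["tcp_rot"]).as_matrix();e=s["eef_pos"]-27*R[:,0]-7*R[:,2]
print("eye pred",e,proj("side",e))
print("post tip px for y265:",[proj("side",[x,266,88]) for x in(506,509)])
cv2.imwrite("pics/c3.png",cv2.resize(b[160:240,260:360],(800,600)[:2] if 0 else (750,600),interpolation=cv2.INTER_CUBIC))
```

```text
shift cm [-0.03  0.06 -1.02] turn deg [-0.    0.08  0.02] t 5.0 F [-0.02 -0.02 -0.64] open 0.24720113418137407 29.999839067459106
foot 198.0 252.0 35.4683952331543 [   0    0   47   55 2585] [506.92 267.43   6.  ]
t [(np.int64(51), np.int64(46)), (np.int64(52), np.int64(46)), (np.int64(51), np.int64(47)), (np.int64(52), np.int64(47)), (np.int64(53), np.int64(47)), (np.int64(51), np.int64(48)), (np.int64(52), np.int64(48)), (np.int64(53), np.int64(48)), (np.int64(52), np.int64(49)), (np.int64(53), np.int64(49))] 312.0 252.5
s [(np.int64(11), np.int64(0)), (np.int64(13), np.int64(0)), (np.int64(19), np.int64(0)), (np.int64(20), np.int64(0)), (np.int64(21), np.int64(0)), (np.int64(23), np.int64(0)), (np.int64(25), np.int64(0)), (np.int64(31), np.int64(0)), (np.int64(32), np.int64(0)), (np.int64(36), np.int64(0)), (np.int64(37), np.int64(0)), (np.int64(45), np.int64(0)), (np.int64(46), np.int64(0)), (np.int64(48), np.int64(0)), (np.int64(49), np.int64(0)), (np.int64(51), np.int64(0)), (np.int64(54), np.int64(0)), (np.int64(57), np.int64(0)), (np.int64(58), np.int64(0)), (np.int64(59), np.int64(0)), (np.int64(60), np.int64(0)), (np.int64(0), np.int64(1)), (np.int64(2), np.int64(1)), (np.int64(107), np.int64(34)), (np.int64(108), np.int64(34))] 312.07894736842104 214.55263157894737
eye pred [507.88 264.79 157.59] (np.float64(310.1950571337132), np.float64(167.81939800668704))
post tip px for y265: [(np.float64(309.6457268820447), np.float64(195.74509592861318)), (np.float64(310.93431470995216), np.float64(195.72830290833758))]
```

View pics/c3.png

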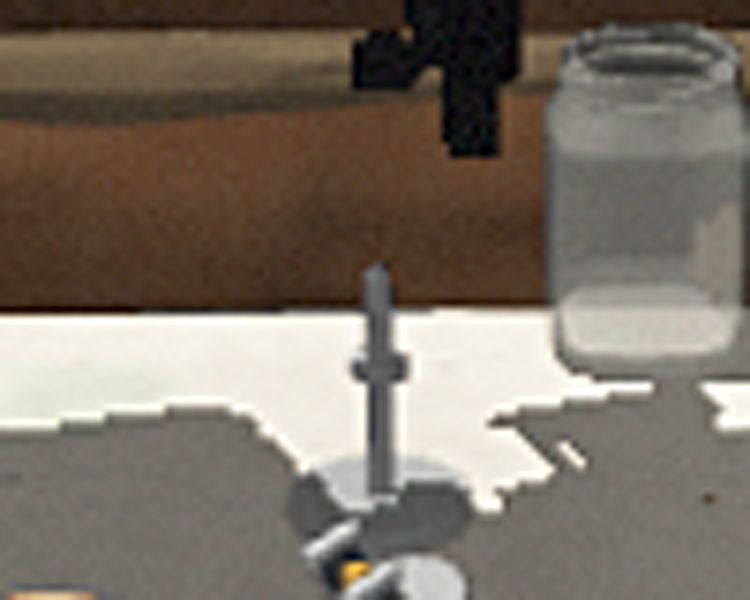

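The side crop shows the eye at about (311.5,167.7) and the post tip at (310.1,195.5), so the eye is about 3.5 mm too far in x. I'll correct that and lower to just above the collar, watching the force.

Call:
{"method": "move_arm", "body": {"commands": [[[-0.35,0,-1],[0,0,0],0],[[0,0,-2],[0,0,0],0],[[0,0,-1.5],[0,0,0],0],[[0,0,-1.0],[0,0,0],0],[[0,0,-0.8],[0,0,0],0],[[0,0,0],[0,0,0],0]]}}

```text
t: 5.65
eef_pos: [529.3, 275.3, 86.6]
tcp_rot: [3.141, -0.001, 0.372]
ft_force: [0.2, 0.5, -0.9]
opening: 0.247
grip_force: 30.0
```

Run:
```python
from h import *
delta([529.2,275.3,57],down(.372))
b=read_camera("side")
cv2.imwrite("pics/c4.png",cv2.resize(b[160:240,260:360],(750,600),interpolation=cv2.INTER_CUBIC))
```

```text
shift cm [-0.01  0.   -2.96] turn deg [0.02 0.04 0.  ] t 5.65 F [ 0.23  0.5  -0.87] open 0.24671301411084193 29.999947249889374
```

View pics/c4.png

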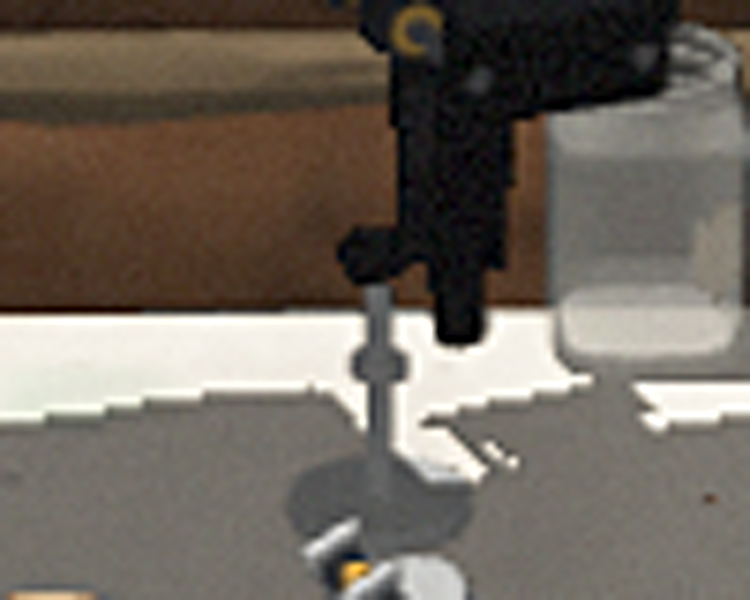

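The eye is centred over the post (side ≈(310,194)) and the tip is just vanishing into it. I'll continue down.

Call:
{"method": "move_arm", "body": {"commands": [[[0,0,-0.4],[0,0,0],0],[[0,0,-0.4],[0,0,0],0],[[0,0,-0.4],[0,0,0],0],[[0,0,0],[0,0,0],0]]}}

```text
t: 6.1
eef_pos: [530.0, 276.0, 75.0]
tcp_rot: [3.141, -0.002, 0.372]
ft_force: [2.2, 3.9, -2.7]
opening: 0.248
grip_force: 30.0
```

Call:
{"method": "move_arm", "body": {"commands": [[[0.05,0.12,-0.4],[0,0,0],0],[[0.05,0.08,-0.4],[0,0,0],0],[[0,0,-0.4],[0,0,0],0],[[0,0,0],[0,0,0],0]]}}

```text
t: 6.5
eef_pos: [530.3, 277.4, 62.6]
tcp_rot: [3.141, -0.0, 0.372]
ft_force: [0.8, 1.0, -0.5]
opening: 0.25
grip_force: 30.0
```

Run:
```python
from h import *
delta([529.2,275.3,57],down(.372))
b=read_camera("side")
cv2.imwrite("pics/c5.png",cv2.resize(b[160:240,260:360],(500,400),interpolation=cv2.INTER_CUBIC))
```

```text
shift cm [-0.11 -0.21 -0.56] turn deg [ 0.04  0.02 -0.01] t 6.5 F [ 0.81  0.98 -0.54] open 0.2504199673373547 29.999915063381195
```

View pics/c5.png

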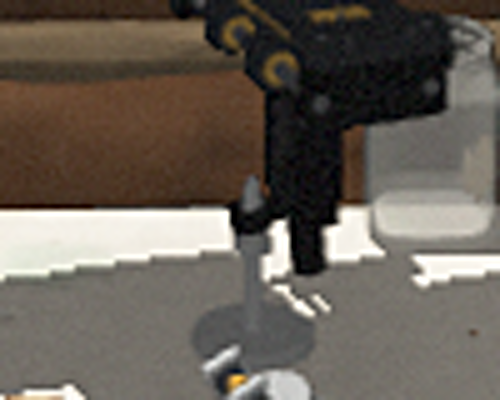

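The post tip at side (310,196) now stands above the eye, so it's threaded. I'll lower a little, release and rise.

Call:
{"method": "move_arm", "body": {"commands": [[[0,0,-0.4],[0,0,0],0],[[0,0,0],[0,0,0],0.4],[[0,0,0],[0,0,0],0.6],[[0,0,0],[0,0,0],0.7],[[0,0,0],[0,0,0],0.7],[[0,0,1],[0,0,0],0.7],[[0,0,2],[0,0,0],0.7],[[0,0,3],[0,0,0],0.7],[[0,0,5],[0,0,0],0.7],[[0,0,4],[0,0,0],0.7]]}}

```text
t: 7.55
eef_pos: [530.7, 277.6, 212.5]
tcp_rot: [3.141, -0.003, 0.372]
ft_force: [0.3, 0.8, 0.2]
opening: 0.699
grip_force: 0.0
```

Call:
{"method": "move_arm", "body": {"commands": [[[0,-4.5,0],[0,0,0],0.7],[[0,-4.5,0],[0,0,0],0.7],[[0,-4.5,0],[0,0,0],0.7],[[0,-4.5,0],[0,0,0],0.7],[[0,-4.5,0],[0,0,0],0.7],[[0,-4.5,0],[0,0,0],0.7],[[0,0,0],[0,0,0],0.7]]}}

```text
t: 8.25
eef_pos: [530.7, 3.4, 210.2]
tcp_rot: [3.14, -0.002, 0.368]
ft_force: [-0.2, 0.9, -0.2]
opening: 0.7
grip_force: 0.0
```

Run:
```python
from h import *
t=read_camera("top");b=read_camera("side");print(state()["eef_pos"])
cv2.imwrite("pics/t6.png",t);cv2.imwrite("pics/s6.png",b)
z=lambda x:cv2.resize(x,(400,300),interpolation=cv2.INTER_CUBIC)
# TL post top, TR post side, BL gun top, BR gun side ; each 100x75 (x4)
cv2.imwrite("pics/c6.png",np.vstack([np.hstack([z(t[215:290,150:250]),z(b[165:240,260:360])]),np.hstack([z(t[222:297,360:460]),z(b[278:353,255:355])])]))
```

```text
[530.69   6.84 210.01]
```

View pics/c6.png

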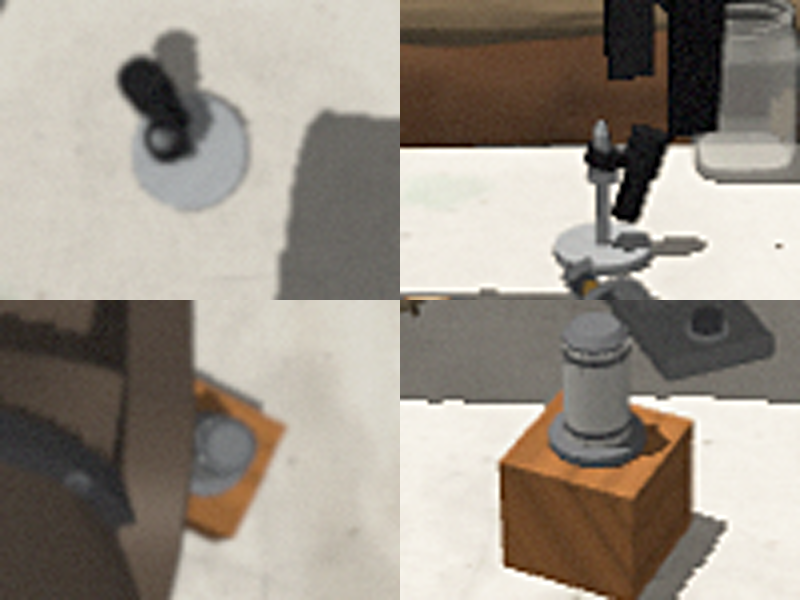

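The cap hangs by its eye on the post, let go, leaning slightly (top (191,250), side (311,205)). The gun's rear face is at top (417,258) / side (304,286), and its guard at top (415,260) / side (304.5,312).

Run:
```python
from h import *
print("rear",tri((417.2,258.2),(303.8,286.3)),onz("top",417.2,258.2,113),onz("side",303.8,286.3,113))
print("guard",tri((415.2,260),(304.5,311.5)),onz("top",415.2,260.,61),onz("side",304.5,311.5,61))
print("nip",tri((312.7,252.6),(307.3,236.7)))
F=np.array([502.5,38.2,82.1]);print("nip pred",F+20*zf,proj("top",F+20*zf),proj("side",F+20*zf))
delta([490,-157,160],down(.372))
```

```text
rear (array([ 490.04, -155.87,  109.6 ]), np.float64(1.651628945833911)) [ 488.96 -155.18  113.  ] [ 490.89 -161.05  113.  ]
guard (array([ 490.28, -161.76,   63.15]), np.float64(2.132962067835693)) [ 489.37 -162.24   61.  ] [ 491.33 -158.57   61.  ]
nip (array([498.8 ,  36.81, 100.93]), np.float64(0.7082753890792635))
nip pred [494.39  35.04 100.11] (np.float64(313.64326994427256), np.float64(255.20437385973682)) (np.float64(305.24552518978743), np.float64(237.50314434950926))
shift cm [ -4.07 -16.38  -5.  ] turn deg [-0.    0.14  0.12] t 8.35 F [-0.09  0.41  0.6 ] open 0.6990907081661494 0.0
```

Call:
{"method": "move_arm", "body": {"commands": [[[-0.8,-4,0],[0,0,0],0.7],[[-1.0,-4,0],[0,0,0],0.7],[[-1.0,-4,-1],[0,0,0],0.7],[[-1.2,-4.5,-2],[0,0,0],0.7],[[0,0,-3],[0,0,0],0.7],[[0,0,0],[0,0,0],0.7]]}}

```text
t: 8.95
eef_pos: [489.6, -156.0, 147.4]
tcp_rot: [-3.139, 0.002, 0.371]
ft_force: [1.2, -0.0, -0.7]
opening: 0.701
grip_force: 0.0
```

Run:
```python
from h import *
delta([490,-158,73],down(.372))
```

```text
shift cm [ 0.04 -0.2  -7.44] turn deg [-0.13 -0.16  0.03] t 8.95 F [ 1.19 -0.01 -0.68] open 0.7009480201210109 0.0
```

Call:
{"method": "move_arm", "body": {"commands": [[[0,-0.2,-2.5],[0,0,0],0.7],[[0,0,-2.5],[0,0,0],0.7],[[0,0,-2.4],[0,0,0],0.7],[[0,0,0],[0,0,0],0.7],[[0,0,0],[0,0,0],0],[[0,0,0],[0,0,0],0],[[0,0,0],[0,0,0],0],[[0,0,0],[0,0,0],0],[[0,0,0],[0,0,0],0],[[0,0,0],[0,0,0],0]]}}

```text
t: 9.95
eef_pos: [490.7, -158.6, 75.9]
tcp_rot: [3.141, -0.002, 0.372]
ft_force: [-0.9, 2.8, 4.5]
opening: 0.29
grip_force: 30.0
```

Call:
{"method": "move_arm", "body": {"commands": [[[0,0,1],[0,0,0],0],[[0,0,2.5],[0,0,0],0],[[0,0,3],[0,0,0],0],[[0,0,4],[0,0,0],0],[[0,0,3],[0,0,0],0],[[0,0,0],[0,0,0],0]]}}

```text
t: 10.55
eef_pos: [492.1, -159.4, 214.7]
tcp_rot: [3.136, -0.006, 0.372]
ft_force: [0.5, -0.6, -3.1]
opening: 0.29
grip_force: 30.0
```

Call:
{"method": "move_arm", "body": {"commands": [[[-0.5,2.2,0],[1.17,-3,0],0],[[-0.5,2.2,0],[1.17,-3,0],0],[[-0.5,2.2,0],[1.17,-3,0],0],[[-0.5,2.2,0],[1.17,-3,0],0],[[-0.5,2.2,0],[1.17,-3,0],0],[[-0.5,2.2,0],[1.17,-3,0],0],[[-0.2,2.2,0],[1.17,-3,0],0],[[0,2.2,0],[1.17,-3,0],0],[[0,0,0],[0,0,0],0],[[0,0,0],[0,0,0],0]]}}

```text
t: 11.55
eef_pos: [458.6, 17.1, 210.2]
tcp_rot: [3.141, -0.45, 0.373]
ft_force: [0.9, -1.4, -2.6]
opening: 0.289
grip_force: 30.0
```

Run:
```python
from h import *
F=np.array([505.8,39.5,84.2])
delta(F+116*zf,RT)
```

```text
shift cm [ 0.02  0.4  -2.16] turn deg [ 0.04 -0.01 -0.04] t 11.55 F [ 0.85 -1.42 -2.64] open 0.2885606119191909 29.987406986983842
```

Call:
{"method": "move_arm", "body": {"commands": [[[0,0.4,-1],[0,0,0],0],[[0,0,-1],[0,0,0],0],[[0,0,0],[0,0,0],0]]}}

```text
t: 11.85
eef_pos: [458.8, 20.6, 189.6]
tcp_rot: [-3.141, -0.449, 0.371]
ft_force: [0.3, -0.2, -2.2]
opening: 0.287
grip_force: 30.0
```

Run:
```python
from h import *
F=np.array([505.8,39.5,84.2])
delta(F+116*zf,RT)
t=read_camera("top");b=read_camera("side");cv2.imwrite("pics/t7.png",t);cv2.imwrite("pics/s7.png",b)
z=lambda x:cv2.resize(x,(800,600),interpolation=cv2.INTER_CUBIC)
A=cv2.resize(t[210:280,280:350],(400,400),interpolation=cv2.INTER_CUBIC);B=cv2.resize(b[195:265,270:340],(400,400),interpolation=cv2.INTER_CUBIC)
cv2.imwrite("pics/c7.png",np.hstack([A,B]))
s=state();R=Ro.from_euler('xyz',s["tcp_rot"]).as_matrix();e=s["eef_pos"]
for d in(20,70.9,70.9+25):
    p=e+d*R[:,2];q=np.array(proj("side",p));w=np.array(proj("top",p));print(d,p,"sidecrop",(q-[270,195])*400/70+[400,0],"topcrop",(w-[280,210])*400/70)
```

```text
shift cm [-0.    0.05 -0.09] turn deg [ 0.01 -0.07  0.02] t 11.85 F [ 0.26 -0.16 -2.2 ] open 0.28720611850641936 29.987121586127614
20 [467.32  23.83 172.58] sidecrop [516.49  65.21] topcrop [233.81 329.33]
70.9 [487.98  31.85 126.76] sidecrop [581.44 177.81] topcrop [203.89 271.94]
95.9 [498.12  35.78 104.25] sidecrop [612.12 230.99] topcrop [190.24 245.75]
```

View pics/c7.png

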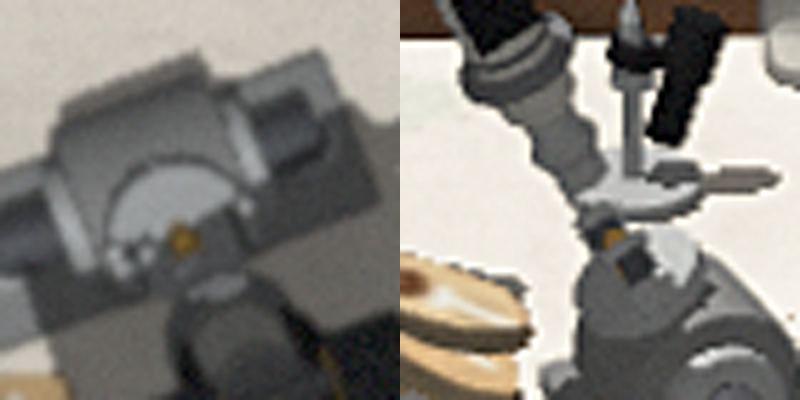

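In the top crop the nipple is at (185,240) and the gun's nozzle comes in from the lower right along the predicted line. In the side crop the nozzle's mouth is at about (590,185), pointing at the nipple (613,238). I'll use numeric cross-profiles to check the gun's tilt in the grip.

Run:
```python
from h import *
s=state();R=Ro.from_euler('xyz',s["tcp_rot"]).as_matrix();e=s["eef_pos"]
ks=np.arange(-22,23,2);print("     k",*[f"{k:3d}" for k in ks])
for n,f,lat in(("side","s7",R[:,0]),("top","t7",R[:,1])):
    g=cv2.cvtColor(cv2.imread(f"pics/{f}.png"),6).astype(np.float32)
    for d in(17,25,31,40,45,55,60,64,68,72,76,80,97):
        p=e+d*R[:,2];pt=np.array([proj(n,p+k*lat) for k in ks],np.float32)
        v=cv2.remap(g,pt[:,0].reshape(1,-1),pt[:,1].reshape(1,-1),1)[0]
        print(n[0],f"{d:3d}",*[f"{int(x):3d}" for x in v])
```

```text
k -22 -20 -18 -16 -14 -12 -10  -8  -6  -4  -2   0   2   4   6   8  10  12  14  16  18  20  22
s  17 233 137  53  56  63  81 102  93  96  69  70  61  63  56  64  67  80  99  86 104 144 129  75
s  25 232 237 217 157  74  56  63  62  62  61  62  63  62  62  57  59  58  62  54  53  94 172 230
s  31 237 236 238 243 219 116  90 103  85  88  82  80  70  74  77  79  81  85 144 243 248 246 243
s  40 237 236 234 234 237 240 206 116 103 105 107 106 107 107 104 110 133 187 247 238 237 238 240
s  45 236 236 235 236 236 242 230 121  86  96  99  95  95  94  88 103 189 248 237 234 236 239 234
s  55 235 236 237 239 242 178  77  86  95  96  98 101  96  96  93  85  78 134 220 240 237 240 235
s  60 237 236 235 236 239 243 206  91  83  92  94  97  97  95  90  77 129 207 245 240 243 232  92
s  64 237 236 236 236 235 240 238 142  84  88  85  86  88  89  79  96 173 238 234 240 225  88  87
s  68 236 235 236 234 235 240 226 123  81  94  96  96  99  97  92 101 158 202 193 198 110  94  98
s  72 236 235 235 234 235 239 233 141  82  90  91  92  90  92  95 114 162 199 180 113  96  92 122
s  76 236 236 235 234 232 
[... 841 characters left out ...]
81  93  96  97
t  60  95  95  95  90  78  67  64  82  94  92 100 103 103 102 100  95  88  70  81  89  93  96  97
t  64  87  89  89  85  78  70  67  75  85  86  89  93  96  97  87  78  75  76  86  90  92  96  96
t  68  76  78  81  79  74  73  70  71  72  70  76  73  82  81  73  70  70  74  77  81  81  85  88
t  72  63  65  72  75  75  75  72  74  73  70  69  69  70  73  71  70  71  65  66  64  66  70  71
t  76  58  58  66  72  74  74  74  83  80  75  74  71  71  72  74  74  72  67  61  55  55  60  62
t  80  65  61  62  71  74  74  76  86  89  83  78  74  73  76  75  73  75  69  56  52  58  64  60
t  97 119  93  85 100 100  84  75  72  69  78  76  73  70  73  74  75  76  75  65  53  62  72  71
```

Run:
```python
from h import *
s=state();R=Ro.from_euler('xyz',s["tcp_rot"]).as_matrix();e=s["eef_pos"]
c={}
for n,f in(("side","s7"),("top","t7"),("side","s2"),("top","t2"),("side","s3")):
    im=cv2.imread(f"pics/{f}.png").astype(float);w=np.clip(im[...,2]-im[...,0]-25,0,None)
    u0,v0=map(int,proj(n,e+95*R[:,2]));r=8;sub=w[v0-r:v0+r+1,u0-r:u0+r+1]
    yy,xx=np.mgrid[-r:r+1,-r:r+1];k=sub>0.35*sub.max();c[f]=((xx*sub*k).sum()/(sub*k).sum()+u0,(yy*sub*k).sum()/(sub*k).sum()+v0);print(f,c[f],k.sum(),sub.max())
for a,b in(("t7","s7"),("t2","s2")):
    p,err=tri(c[a],c[b]);print(p,err,"tool frame",R.T@(p-e))
```

```text
s7 (np.float64(307.02265372168284), np.float64(235.88349514563106)) 6 68.0
t7 (np.float64(311.66742596810934), np.float64(251.65603644646924)) 13 47.0
s2 (np.float64(306.86528497409324), np.float64(235.62435233160622)) 7 149.0
t2 (np.float64(312.39053803339516), np.float64(252.87662337662337)) 17 96.0
s3 (np.float64(306.8727272727273), np.float64(235.63636363636363)) 7 143.0
[499.36  38.7  101.87] 2.8850429793921015 tool frame [ 0.95 -2.27 99.01]
[498.04  37.41 103.01] 0.8376976360269464 tool frame [-0.08 -1.55 97.24]
```

Call:
{"method": "move_arm", "body": {"commands": [[[-0.05,0.12,0],[0,0,0],0],[[0.32,0.13,-0.72],[0,0,0],0],[[0.32,0.13,-0.72],[0,0,0],0],[[0.2,0.08,-0.45],[0,0,0],0],[[0,0,0],[0,0,0],0]]}}

```text
t: 12.45
eef_pos: [466.8, 26.0, 171.1]
tcp_rot: [3.141, -0.45, 0.372]
ft_force: [-0.1, 0.1, -2.4]
opening: 0.29
grip_force: 30.0
```

```bash
cat > q.py <<'E'
from h import *
F=np.array([505.8,39.5,84.2]);s=state();R=RT.T
print("tcp rel fitting (xf,-yb,-zf)",R@(s["eef_pos"]-F),"F in tool",R@s["ft_force"],"M",R@s["moment"]);delta(F+72.9*zf,RT)
E
python3 q.py
```

```text
tcp rel fitting (xf,-yb,-zf) [  0.68  -1.54 -96.17] F in tool [-1.09 -0.11  2.13] M [ 0.07 -0.46  0.04]
shift cm [ 0.94  0.2  -2.12] turn deg [ 0.    0.03 -0.02] t 12.45 F [-0.09  0.08 -2.39] open 0.2899342934786878 29.987412574428163
```

Call:
{"method": "move_arm", "body": {"commands": [[[0.16,0.06,-0.36],[0,0,0],0],[[0.16,0.06,-0.36],[0,0,0],0],[[0.08,0.03,-0.18],[0,0,0],0],[[0,0,0],[0,0,0],0]]}}

```text
t: 12.85
eef_pos: [471.1, 27.1, 162.5]
tcp_rot: [3.14, -0.451, 0.372]
ft_force: [2.5, -3.4, -3.1]
opening: 0.293
grip_force: 30.0
```

```bash
python3 q.py
```

```text
tcp rel fitting (xf,-yb,-zf) [  0.87  -1.02 -86.58] F in tool [-0.41  4.09  3.25] M [-1.12 -0.41  0.  ]
shift cm [ 0.52  0.09 -1.27] turn deg [0.04 0.09 0.02] t 12.85 F [ 2.46 -3.43 -3.11] open 0.2929522154629558 29.99791981834278
```

Call:
{"method": "move_arm", "body": {"commands": [[[0.04,-0.12,0],[0,0,0],0],[[0,0,0],[0,0,0],0]]}}

```text
t: 13.05
eef_pos: [471.1, 26.1, 162.7]
tcp_rot: [3.141, -0.451, 0.372]
ft_force: [1.8, -2.3, -2.3]
opening: 0.292
grip_force: 30.0
```

```bash
python3 q.py
```

```text
tcp rel fitting (xf,-yb,-zf) [  0.72  -0.11 -86.89] F in tool [-0.24  2.83  2.43] M [-0.71 -0.39  0.02]
shift cm [ 0.51  0.19 -1.29] turn deg [ 0.    0.07 -0.01] t 13.05 F [ 1.81 -2.34 -2.29] open 0.2918696258068967 29.990484105164796
```

Call:
{"method": "move_arm", "body": {"commands": [[[0.04,-0.1,0],[0,0,0],0],[[0,0,0],[0,0,0],0]]}}

```text
t: 13.25
eef_pos: [471.2, 25.4, 162.6]
tcp_rot: [-3.141, -0.451, 0.372]
ft_force: [0.3, -0.8, -2.9]
opening: 0.29
grip_force: 30.0
```

```bash
python3 q.py
```

```text
tcp rel fitting (xf,-yb,-zf) [  0.44   0.53 -86.86] F in tool [-1.26  0.81  2.56] M [-0.   -0.41  0.06]
shift cm [ 0.51  0.26 -1.28] turn deg [-0.03  0.03 -0.04] t 13.25 F [ 0.28 -0.76 -2.86] open 0.289500871153485 29.98721732672493
```

Call:
{"method": "move_arm", "body": {"commands": [[[0.09,0.025,-0.18],[0,0,0],0],[[0.08,0.03,-0.18],[0,0,0],0],[[0,0,0],[0,0,0],0]]}}

```text
t: 13.55
eef_pos: [473.2, 25.9, 158.8]
tcp_rot: [3.141, -0.451, 0.372]
ft_force: [0.9, -0.3, -2.1]
opening: 0.289
grip_force: 30.0
```

```bash
python3 q.py
```

```text
tcp rel fitting (xf,-yb,-zf) [  0.63   0.86 -82.57] F in tool [-0.24  0.61  2.18] M [ 0.07 -0.43  0.03]
shift cm [ 0.31  0.21 -0.9 ] turn deg [-0.    0.05 -0.02] t 13.55 F [ 0.9  -0.31 -2.07] open 0.2893507199960313 29.987999109343946
```

Call:
{"method": "move_arm", "body": {"commands": [[[0.08,0.03,-0.18],[0,0,0],0],[[0.08,0.03,-0.18],[0,0,0],0],[[0,0,0],[0,0,0],0]]}}

```text
t: 13.85
eef_pos: [474.8, 26.4, 155.5]
tcp_rot: [3.141, -0.451, 0.372]
ft_force: [-3.0, -0.4, 1.9]
opening: 0.29
grip_force: 30.0
```

```bash
python3 q.py
```

```text
tcp rel fitting (xf,-yb,-zf) [  0.71   0.95 -78.8 ] F in tool [-1.8  -0.67 -3.01] M [ 0.18 -0.48 -0.03]
shift cm [ 0.14  0.16 -0.56] turn deg [ 0.01  0.08 -0.02] t 13.85 F [-2.98 -0.44  1.93] open 0.28986540875436845 29.99457585539858
```

Call:
{"method": "move_arm", "body": {"commands": [[[0.08,0.03,-0.18],[0,0,0],0],[[0.08,0.03,-0.18],[0,0,0],0],[[0,0,0],[0,0,0],0]]}}

```text
t: 14.15
eef_pos: [476.4, 27.0, 151.8]
tcp_rot: [3.141, -0.451, 0.372]
ft_force: [-1.5, 1.4, 1.0]
opening: 0.29
grip_force: 30.0
```

```bash
python3 q.py
```

```text
tcp rel fitting (xf,-yb,-zf) [  0.66   0.98 -74.71] F in tool [-0.4  -1.87 -1.26] M [ 0.23 -0.37 -0.06]
shift cm [-0.02  0.1  -0.19] turn deg [ 0.    0.07 -0.01] t 14.15 F [-1.53  1.41  0.96] open 0.29044439678696576 29.992579324971302
```

Call:
{"method": "move_arm", "body": {"commands": [[[0.08,0.02,-0.18],[0,0,0],0],[[0.04,0.02,-0.09],[0,0,0],0],[[0,0,0],[0,0,0],0]]}}

```text
t: 14.45
eef_pos: [477.7, 27.4, 150.5]
tcp_rot: [3.14, -0.453, 0.373]
ft_force: [-14.5, -3.3, 27.0]
opening: 0.284
grip_force: 30.1
```

```bash
python3 q.py
```

```text
tcp rel fitting (xf,-yb,-zf) [  1.31   1.06 -72.99] F in tool [ -1.52  -2.15 -30.71] M [ 0.77 -0.56 -0.  ]
shift cm [-0.14  0.06 -0.06] turn deg [ 0.01  0.22 -0.03] t 14.45 F [-14.5   -3.35  26.99] open 0.2838823620719403 30.050207178392156
```

The push rose steeply after the drop, so the mouth has reached the face. I'll ease off slightly and let it settle.

Call:
{"method": "move_arm", "body": {"commands": [[[-0.01,0,0.03],[0,0,0],0],[[0,0,0],[0,0,0],0],[[0,0,0],[0,0,0],0],[[0,0,0],[0,0,0],0],[[0,0,0],[0,0,0],0]]}}

```text
t: 14.95
eef_pos: [477.6, 27.4, 150.5]
tcp_rot: [3.14, -0.453, 0.373]
ft_force: [-12.3, -1.4, 22.0]
opening: 0.287
grip_force: 30.0
```

```bash
python3 q.py
python3 - <<'E'
from h import *
b=read_camera("side");a=cv2.imread("pics/s6.png")
for im in(a,b):
    m=im[196:228,306:330].max(2)<60;v,u=np.nonzero(m);print("cap px",m.sum(),u.mean()+306,v.mean()+196)
cv2.imwrite("pics/s9.png",b)
g=cv2.cvtColor(b,6).astype(np.float32)
s=state();R=Ro.from_euler('xyz',s["tcp_rot"]).as_matrix();e=s["eef_pos"];ks=np.arange(-22,23,2)
for d in(17,25,31,40,45,50,55,60):
    pt=np.array([proj("side",e+d*R[:,2]+k*R[:,0]) for k in ks],np.float32)
    print(d,*[int(x) for x in cv2.remap(g,pt[:,0].reshape(1,-1),pt[:,1].reshape(1,-1),1)[0]])
E
```

```text
tcp rel fitting (xf,-yb,-zf) [  1.22   1.03 -73.04] F in tool [ -1.16  -3.18 -25.01] M [ 0.72 -0.48  0.04]
shift cm [-0.13  0.06 -0.07] turn deg [ 0.01  0.18 -0.02] t 14.95 F [-12.26  -1.37  22.02] open 0.28683918753267496 30.033945944987863
cap px 247 318.02024291497975 205.80161943319837
cap px 245 317.3673469387755 206.48979591836735
17 237 136 39 51 62 72 95 110 93 86 64 69 54 64 64 71 82 94 83 74 116 126 100
25 237 241 229 162 81 55 60 61 61 61 63 65 61 61 58 60 55 59 61 60 63 79 110
31 237 236 237 242 215 111 90 97 91 96 86 78 72 77 81 81 78 88 102 99 98 119 162
40 234 235 236 237 243 209 108 90 101 105 106 105 107 109 105 103 127 178 191 187 117 76 75
45 236 235 236 238 242 191 90 79 91 96 101 100 98 95 88 89 137 206 196 194 197 186 130
50 230 245 239 242 244 205 87 81 94 99 101 100 96 94 90 85 89 120 133 171 201 194 200
55 111 188 235 196 161 101 82 88 96 96 94 96 94 93 92 87 87 95 81 86 90 92 105
60 94 85 87 81 85 87 85 87 94 82 82 81 73 79 81 99 144 195 211 208 177 211 150
```

```bash
python3 -c "
from cell import env
print(env.job_done())"
```

```text
the job is handed in; nothing more can be done
None
```

I handed the job in at about 15 s of the 48 s. The cap hangs by its eye on the post, and the gun is held pressed onto the nipple at about 25 N; the force dropped at the snap, then rose as the nozzle met the face, but nipple depth and final angle were inferred rather than measured, and no verdict came back.

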